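# Poise the sprung tweezers round a seated bezel at the marked gap

## Robot

A 6-joint arm with a two-finger parallel gripper is mounted at the origin on a cart in front of the work surface, level with it; the furniture and walls round the work are solid. World frame = base frame: x ahead of the robot, y to its left, z up, the work surface at z = 0. Lengths are in m, angles in rad, forces in N, time in s.
With the tool pointing down it reaches from about 0.3 to 0.775 m from the base axis. Payload 14.6 kg.
Tool frame: the origin (TCP) lies at the very end of the fingers, on their centre line; the grasp point (between the pads) lies 19 mm behind it; z points along the fingers, y is the line along which they close (so a half turn about z gives the same grasp; the last joint's range is limited). The gripper opens to 94 mm and grips with 3 to 60 N. Pads are 16 mm wide; open, the fingers measure 119 mm over their backs; the gripper's body (75 mm by 177 mm) begins 78 mm behind the grasp point.
Start: joints at [-1.178, 0.3, 1.521, -0, 1.321, -0.067], TCP at [0.244, -0.493, 0.205] pointing down, gripper open.
Joint ranges: [-3.03, 3.03], [-0.79, 2.21], [0.23, 2.52], [-1.04, 4.18], [0, 3.07], [-2.55, 2.55]. Speed limits (rad/s): [2.22, 2.22, 2.57, 3.14, 3.14, 3.14].

## Interface

Orientations are given as [roll, pitch, yaw] about the fixed x, y, z axes, in that order (R = Rz(yaw) Ry(pitch) Rx(roll)).
In Python, from station import ctrl, cams gives the robot as it stands. The module is installed in compiled form; this text tells all that it offers.
- The arm moves only by the tool arm_command, never from a script. Its argument "plan" is a list that holds one entry, the list of rows, each a list of 7 numbers: the shift along the tool's x, y, z in a scale on which 1.0 is 750 mm, then the turn, a rotation vector about the tool's x, y, z in fractions of the full range, 1 being 90 degrees, then the closure, from -1 (fully open) to 1 (shut). A call has 1 to 12 rows; each row is the pose to reach, as a shift and turn from the pose commanded when the call began, along the tool's axes at that moment; what a row does not reach only later rows make up. A row lasts 1/10 s, in which the tool goes at most 50 mm and 8.59 degrees, less where a joint would pass 70% of its speed; a pose out of reach is approached as far as the arm can. A shift or turn number past 1, either way, is cut back to 1. A call with a gripper value outside its range is refused whole. The fingers move at their own pace and stop on an object; "squeeze" is the grip in N (left out, the last holds). Time passes only in rows, so rows that repeat a pose let the fingers close. It gives the time, the measured TCP pose, the force, the opening and the grip force at its end, in the units of the state.
- ctrl.get_obs(): the state, without advancing time (a new reading comes with each control period).
- cams.camera(name): name is "scene" or "top" or "wrist"; returns (picture, depth): 400x640x3 uint8, blue, green, red; 400x640 float32, m along the optical axis (not along the pixel's ray), 0 where there is no reading.
- cams.camera_info(name): a dict with "fx", "fy", "cx", "cy" (pixels), "world_to_cam" (4x4, takes a point from world to camera coordinates). Camera axes: x right, y down, z forward; pixel columns grow to the right and rows downward; lengths in m; the calibration is good to about 2 mm. A picture is of the moment at which its call begins: read the wrist's pose just before it. camera_info takes no time and is no camera call; for the wrist camera it gives the pose at the moment of the call.
- ctrl.hand_in(): hands the job in; it is judged then, once.
The state is a dict: "time_s": time; "qpos": joint angles; "joint_vel": joint speeds; "tau": joint torques, N m; "ee_pos": TCP position; "eef_rot": TCP orientation; "force": force on the tool from outside, world axes, zero at the start; "moment": the same for the moment, N m; "grip_width": finger opening in m; "grip_force": force on a finger pad.
Only numpy, scipy, OpenCV 4.12 (cv2) and the standard library are available. Lean on these libraries where they do the work, as an engineer would, in place of code of your own. Each camera call takes 0.05 s, during which the arm holds its last target. There are 200 camera calls.

## Task

Seat the small brass bezel, flange down and collar up, fully home in the round pocket of the metal jig and let go of it. Then pick up the sprung tweezers by their wooden grips, squeeze them until their tip gap equals the 28 mm between the jig's two engraved lines, and hold them clear of the bench with the tips on either side of the bezel's collar, one over each line abreast of the pocket's centre, below the collar's top and touching neither bezel nor jig. Hold the gap steady there for at least two seconds and finish while still holding the tweezers so; leave the other things on the bench alone.

Things in the scene. Friction and masses are not known exactly. Their poses are not given: they have to be found in the camera images.
- jig: Fixed setting jig: light metal plate 66 (x) x 74 (y) x 16 mm high with a round blind pocket, 25 mm wide and 5 mm deep, in the middle of its top. Two dark lines engraved along its x axis pass the pocket at y = +14 and -14 mm: the marked gap. Four flat screw heads near its corners. Origin: centre of its underside; z up. The tweezers best come from the robot's side, tips along the jig's +x.
- pocket (a point): Centre of the pocket's mouth, on the jig's top face (16 mm above the bench); the pocket's floor is 5 mm lower.
- mark_l (a point): Point on the engraved line at jig y = +14 mm, abreast of the pocket's centre (jig x = 0), on the jig's top face.
- mark_r (a point): Point on the engraved line at jig y = -14 mm, abreast of the pocket's centre, on the jig's top face.
- bezel: Loose brass bezel: a flange 22 mm across, 5 mm thick, and above it a collar 14 mm across, 26 mm tall in all, with a shallow recess in the collar's top. It stands flange down on the bench. Origin: centre of the flange's underside; z along the collar. Grip it by the collar, 5 to 26 mm above the origin. Seated, its origin is 11 mm and the collar's top 37 mm above the bench.
- tweezers: Loose steel sprung tweezers, 160 mm long, 65 g, balanced at the grips, flat on the bench: a bow at the back, two legs that spread sideways, a dark wooden grip 50 mm long and 24 mm tall outside each. Origin: midway between the middles of the grips, at bench level; x points to the tips, y to the left leg, z up. Leg hinges at x = -95 mm, tips at x = +54 mm and 8 mm up; bow to x = -107 mm.
- leg_l (a joint): Left leg's squeeze angle, rad: 0 relaxed (sprung open), grows as it is squeezed inward, at most 0.165; with both legs at 0.080 the tip gap is 28 mm. Tip gap in mm is about 52 - 150 * (leg_l + leg_r).
- leg_r (a joint): Right leg's squeeze angle, in the same way. Over the grips at the origin the tweezers measure 50 mm relaxed and 35 mm at a 28 mm tip gap (there the grips' outer faces are parallel): each mm less at the grips closes the tips by 1.6 mm. The spring pushes about 1.3 N on each finger at first, 6 N at a 28 mm gap; so the gripper's opening, not its force, sets the gap.
- tip_l (a point): Inner face of the left leg's tip. The tip gap is the distance between tip_l and tip_r: 52 mm relaxed.
- tip_r (a point): Inner face of the right leg's tip.
- bow (a point): Back end of the tweezers: underside of the bow, at tweezers x = -107 mm, on the centre line. On the bench it is at z = 0; it must be off the bench (3 mm or more) at the end.
- loupe: Bystander: small black folding loupe, 71 mm long, beyond the work. Origin at its underside.
- steel_block: Bystander: flat square steel bench block, 62 x 62 x 19 mm. Origin at the centre of its underside.
- solder_spool: Bystander: small spool, 42 mm across and 28 mm tall. Origin at the centre of its underside.
- tin_small: Bystander: round flat grey tin, 65 mm across and 28 mm tall. Origin at the centre of its underside.
Mind the look-alikes: they are no part of the job. There is more than one size of the tweezers; the job needs the smaller.

How it is judged:
By the outcome, as a careful person would: the job done as asked, in the order asked, and still so for the second after the job is handed in, while the arm keeps its last pose, push and grip.
It also fails if it takes over 58 s, if anything falls off the work surface, if the arm or the gripper's body presses on something with over 40 N, if the wrist force passes 120 N, or if a joint passes its speed limit or range.

## Working session

There is one attempt and no reset: what is moved stays moved. The work goes in short steps, Python scripts to look and compute and a tool call to move; the robot and the scene stay as the last step left them, time stands still between calls to the robot, and variables do not carry over. Pictures are saved under pics/ and viewed, at most 10 in all, crops included, and the job is handed in when it is done.

Besides the shell and the picture viewer there is one more tool, called by a JSON object that holds its "method" and its "body", one argument or row to a line. arm_command: Moves the arm, as the interface text tells. Its arguments: {"type":"object","properties":{"plan":{"type":"array"},"squeeze":{"type":"number"}},"required":["plan"]}

```bash
mkdir -p pics && cat > h.py <<'E'
import numpy as np, cv2
from station import ctrl, cams
def shot(n):
    i=cams.camera_info(n); p,d=cams.camera(n); return p,d,i
def cloud(d,i):
    v,u=np.mgrid[:400,:640]
    P=np.stack([(u-i['cx'])/i['fx']*d,(v-i['cy'])/i['fy']*d,d],-1)
    T=np.linalg.inv(np.array(i['world_to_cam']))
    W=P@T[:3,:3].T+T[:3,3]; W[d==0]=np.nan; return W
E
python3 - <<'E'
from h import *
for n in('top','scene'):
    p,d,i=shot(n); cv2.imwrite(f'pics/{n}.png',p); np.savez(f'{n}.npz',p=p,W=cloud(d,i),d=d)
    print(n,i)
print(ctrl.get_obs())
E
```

```text
top {'fx': 507.5555003044586, 'fy': 507.5555003044586, 'cx': 316.6341122096359, 'cy': 197.97094569091317, 'world_to_cam': array([[-0.06958433, -0.99756879, -0.00381145,  0.0468583 ],
       [-0.97640257,  0.06888992, -0.20467585,  0.52929206],
       [ 0.20444081, -0.01052072, -0.97882239,  1.22550002],
       [ 0.        ,  0.        ,  0.        ,  1.        ]])}
scene {'fx': 429.3704937571395, 'fy': 429.3704937571395, 'cx': 322.87607177431215, 'cy': 202.94279696112292, 'world_to_cam': array([[ 0.64861657, -0.76090877, -0.01773111, -0.32539038],
       [-0.49208382, -0.40146377, -0.77245088,  0.30658626],
       [ 0.58064625,  0.50974963, -0.63482694,  1.1886349 ],
       [ 0.        ,  0.        ,  0.        ,  1.        ]])}
{'time_s': 0.1, 'qpos': array([-1.17758004e+00,  3.00436920e-01,  1.52149293e+00, -2.95657624e-06,
        1.32070460e+00, -6.65649539e-02]), 'joint_vel': array([ 1.35113158e-03,  9.39900393e-04, -1.92937479e-03,  5.97239225e-05,
       -1.49545027e-03,  4.62692919e-05]), 'tau': array([ 3.67747216e-04, -5.32645082e+01, -3.53284049e+01,  7.08567468e-02,
        2.35141878e-02, -3.51619030e-05]), 'ee_pos': array([ 0.24399048, -0.49266537,  0.20494237]), 'eef_rot': array([-3.14055297e+00, -6.64386916e-05,  4.59781943e-01]), 'force': array([ 0.09070442, -0.55667755, -0.52883603]), 'moment': array([ 0.03185105, -0.00502339, -0.01613371]), 'grip_force': 0.0, 'grip_width': 0.09387950369596047}
```

View pics/top.png

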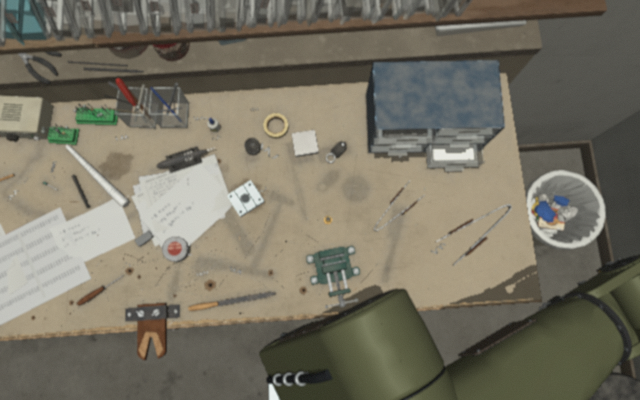

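View pics/scene.png

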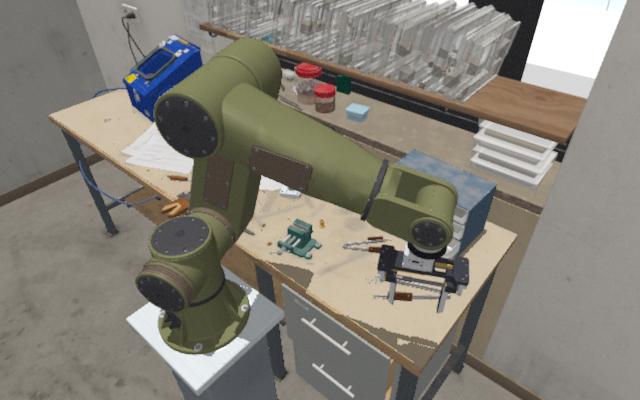

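The top view shows the jig near (245,198), two tweezers near (395,205) and (478,235), the steel block at (305,143), the loupe at (338,150) and a small brass thing at (328,219). I'll enlarge it to check the candidates.

```bash
python3 - <<'E'
from h import *
z=np.load('top.npz');p,W=z['p'],z['W']
c=p[110:280,200:525]; c=cv2.resize(c,(800,418),interpolation=cv2.INTER_CUBIC); cv2.imwrite('pics/crop1.png',c)
for n,(u,v) in dict(jig=(240,197),jig2=(256,190),brass=(328,219),brass2=(328,217),twS=(395,205),twL=(478,235),spool=(253,146),block=(305,143),ring=(276,124),bottle=(213,124),tin=(175,248),bench=(350,240)).items():
    print(n,W[v,u].round(4), np.nanmax(W[v-5:v+6,u-5:u+6,2]).round(4))
E
```

```text
jig [0.5553 0.2076 0.0194] 0.0238
jig2 [0.5723 0.166  0.0135] 0.0226
brass [ 0.4808 -0.0159  0.0238] 0.0313
brass2 [ 0.4859 -0.0162  0.0242] 0.0313
twS [ 0.5095 -0.1947 -0.    ] 0.0246
twL [ 0.4158 -0.4018 -0.0025] 0.0339
spool [0.6879 0.1668 0.0288] 0.0351
block [0.6901 0.0298 0.0178] 0.0282
ring [0.7539 0.1047 0.0038] 0.0108
bottle [0.7509 0.2674 0.0434] 0.0694
tin [0.4326 0.3742 0.0326] 0.0347
bench [ 0.4254 -0.069   0.0032] 0.0116
```

View pics/crop1.png

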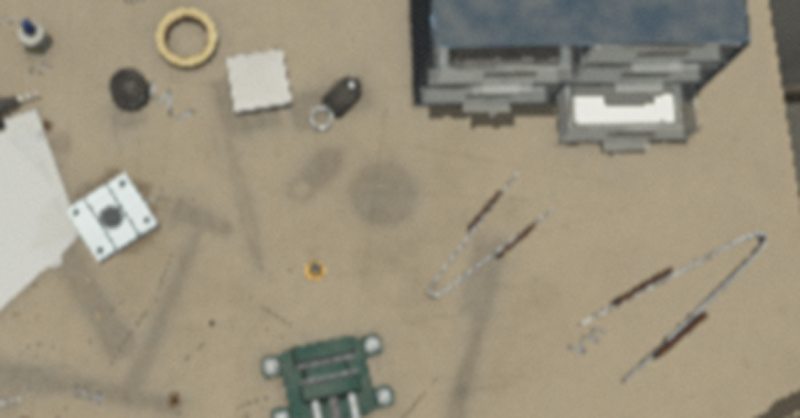

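Tweezers candidates: small one (bow ≈ (375,229), grips (397,195)/(410,208)) and big one (bow ≈ (510,206)). The jig is at (245,198), with its lines running along the crop's diagonal. The bezel is at (328,220), a brass ring. I'll work out positions from plane intersection and check the sizes.

```bash
cat >> h.py <<'E'
def onz(i,u,v,z):
    T=np.linalg.inv(np.array(i['world_to_cam'])); r=T[:3,:3]@np.array([(u-i['cx'])/i['fx'],(v-i['cy'])/i['fy'],1]); o=T[:3,3]
    return o+r*(z-o[2])/r[2]
E
python3 - <<'E'
from h import *
i=cams.camera_info('top')
f=lambda cx,cy,z: onz(i,200+cx/2.4615,110+cy/2.459,z)
for n,a in dict(Sbow=(432,293,.008),Stl=(515,180,.01),Str=(546,212,.01),Sgl=(486,208,.024),Sgr=(517,240,.024),Lbow=(763,238,.008),Lt1=(585,320,.01),Lt2=(625,380,.01),jl=(70,212,.016),jt=(123,175,.016),jr=(157,222,.016),jb=(100,260,.016),pocket=(112,216,.016),l1a=(93,195,.016),l1b=(125,240,.016),bez=(316,269,.026),blk=(259,80,.019)).items(): print(n,f(*a).round(4))
s=lambda a,b:np.linalg.norm(f(*a)-f(*b)).round(4)
print('S len',s((432,293,.01),(530,196,.01)),'L len',s((763,238,.01),(605,350,.01)))
ci=cams.camera_info('wrist');o=ctrl.get_obs(); T=np.linalg.inv(np.array(ci['world_to_cam'])); 
from scipy.spatial.transform import Rotation as R
Rt=R.from_euler('xyz',o['eef_rot']).as_matrix()
print(ci['fx'],ci['cx'],ci['cy'],'cam in tool',Rt.T@(T[:3,3]-o['ee_pos']),(Rt.T@T[:3,:3]).round(3))
E
```

```text
Sbow [ 0.4483 -0.1367  0.008 ]
Stl [ 0.5631 -0.2362  0.01  ]
Str [ 0.526  -0.2652  0.01  ]
Sgl [ 0.5319 -0.1997  0.024 ]
Sgr [ 0.4956 -0.2286  0.024 ]
Lbow [ 0.4822 -0.4913  0.008 ]
Lt1 [ 0.4085 -0.2929  0.01  ]
Lt2 [ 0.3438 -0.3266  0.01  ]
jl [0.5602 0.2381 0.016 ]
jt [0.5966 0.1804 0.016 ]
jr [0.5429 0.1468 0.016 ]
jb [0.5064 0.2084 0.016 ]
pocket [0.5528 0.1939 0.016 ]
l1a [0.577  0.2131 0.016 ]
l1b [0.526  0.1813 0.016 ]
bez [ 0.4793 -0.0167  0.026 ]
blk [0.6909 0.0291 0.019 ]
S len 0.1491 L len 0.2094
331.2851268521082 318.63005058441223 192.11826992298003 cam in tool [ 0.08478829  0.00026243 -0.17835696] [[ 0.    -0.958 -0.286]
 [ 1.     0.     0.   ]
 [-0.    -0.286  0.958]]
```

Sizes agree: the small tweezers are about 150–160 mm against 209 mm for the big pair, and the jig is at about (0.553,0.194) with yaw about 0.56. Next I move above the bezel and look with the wrist camera.

Careful with the scale: shifts go in shares of 750 mm and turns go in shares of 90 degrees. That gives: 422 mm / 750 = 0.5627, -322 mm / 750 = -0.4293, -0.1 rad / 1.5708 = -0.0637.

{"method": "arm_command", "body": {
  "plan": [
    [[0.5627,-0.4293,0.1,0,0,-0.0637,-1],[0.5627,-0.4293,0.1,0,0,-0.0637,-1],[0.5627,-0.4293,0.1,0,0,-0.0637,-1],[0.5627,-0.4293,0.1,0,0,-0.0637,-1],[0.5627,-0.4293,0.1,0,0,-0.0637,-1],[0.5627,-0.4293,0.1,0,0,-0.0637,-1],[0.5627,-0.4293,0.1,0,0,-0.0637,-1],[0.5627,-0.4293,0.1,0,0,-0.0637,-1],[0.5627,-0.4293,0.1,0,0,-0.0637,-1],[0.5627,-0.4293,0.1,0,0,-0.0637,-1],[0.5627,-0.4293,0.1,0,0,-0.0637,-1],[0.5627,-0.4293,0.1,0,0,-0.0637,-1]]
  ]
}}

```text
time_s: 1.3
ee_pos: [0.4799, -0.0139, 0.1295]
eef_rot: [-3.14, 0.001, 0.564]
force: [0.1, -0.9, 0.6]
grip_width: 0.0939
grip_force: 0.0
```

{"method": "arm_command", "body": {
  "plan": [
    [[0,0,0,0,0,0,0.1],[0,0,0,0,0,0,0.1],[0,0,0,0,0,0,0.1]]
  ]
}}

```text
time_s: 1.6
ee_pos: [0.4791, -0.0181, 0.1307]
eef_rot: [3.141, -0.0, 0.558]
force: [-0.0, -0.0, 0.3]
grip_width: 0.0738
grip_force: 0.0
```

```bash
python3 - <<'E'
from h import *
o=ctrl.get_obs();print({k:o[k] for k in('time_s','qpos','ee_pos','eef_rot','grip_width','force')})
p,d,i=shot('wrist');W=cloud(d,i);cv2.imwrite('pics/w1.png',p);np.savez('w1.npz',p=p,W=W)
p2,d2,i2=shot('top');np.savez('top2.npz',p=p2,W=cloud(d2,i2))
E
```

```text
{'time_s': 1.6, 'qpos': array([-1.14061789e-01,  2.23569510e-01,  1.80255467e+00, -6.66700922e-05,
        1.11514461e+00,  8.98559272e-01]), 'ee_pos': array([ 0.47911636, -0.01806403,  0.13068349]), 'eef_rot': array([ 3.14134413e+00, -2.16106883e-04,  5.58204621e-01]), 'grip_width': 0.0737891838273776, 'force': array([-0.0483147 , -0.04879582,  0.32403973])}
```

View pics/w1.png

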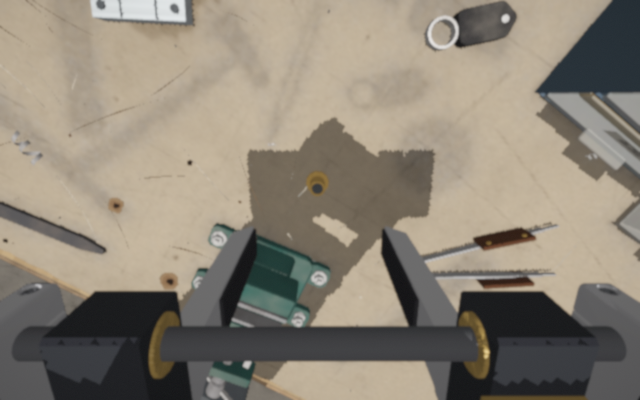

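The wrist view shows the bezel at (317,183), the jig's edge at top left, the vise below left and the small tweezers at right. Now I measure the bezel (top face at 26 mm) and the vise's height.

```bash
python3 - <<'E'
from h import *
i=cams.camera_info('wrist');z=np.load('w1.npz');p,W=z['p'],z['W']
hsv=cv2.cvtColor(p,cv2.COLOR_BGR2HSV)
u0,v0,s=297,160,45
roi=W[v0:v0+s,u0:u0+s]; hm=roi[...,2]
m=hm>0.018; print('top pts',m.sum(),np.nanmedian(roi[m],0), (np.nanmin(roi[m],0)+np.nanmax(roi[m],0))/2, np.nanmax(hm))
m3=(hm>0.003);n,l,st,c=cv2.connectedComponentsWithStats(m3.astype('uint8'));print(st,c+[u0,v0])
br=((hsv[...,0]>12)&(hsv[...,0]<32)&(hsv[...,1]>140)).astype('uint8')[v0:v0+s,u0:u0+s]
n,l,st,c=cv2.connectedComponentsWithStats(br);print(st,c+[u0,v0])
c4=cv2.resize(p[v0:v0+s,u0:u0+s],None,fx=10,fy=10,interpolation=cv2.INTER_CUBIC);cv2.imwrite('pics/bez.png',c4)
print('bench',np.nanmedian(W[150:170,255:290,2]),'vise',np.nanmax(W[240:300,225:330,2]))
for u,v in((317,183),(317,181)):print(onz(i,u,v,.026))
E
```

```text
top pts 205 [ 0.48178203 -0.01507824  0.02413157] [ 0.48120096 -0.01535941  0.02251177] 0.02683052547883097
[[   0    0   45   45 1614]
 [   9   12   23   25  411]] [[319.57930607 181.63011152]
 [316.72506083 183.45255474]]
[[   0    0   45   45 1848]
 [  11   13   19   15  177]] [[319.1991342  182.28463203]
 [316.92090395 179.02824859]]
bench -0.0007736318932348163 vise 0.1968657788283999
[ 0.48612836 -0.01247041  0.026     ]
[ 0.48767928 -0.01150429  0.026     ]
```

View pics/bez.png

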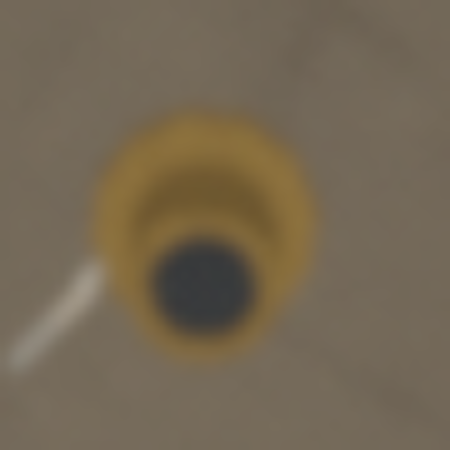

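The crop shows the bezel upright: collar-top recess centred at full-picture (317.0,188.3) and flange centre at about (317.1,181.2). I'll use both as a cross-check.

```bash
cat >> h.py <<'E'
from scipy.spatial.transform import Rotation as R
def totool(P):
    o=ctrl.get_obs(); return (R.from_euler('xyz',o['eef_rot']).as_matrix().T@(np.array(P)-o['ee_pos']))*1000
E
python3 - <<'E'
from h import *
i=cams.camera_info('wrist')
for a in((316.95,188.3,.026),(317.1,181.2,.005)):
    P=onz(i,*a);print(P,totool(P))
p,d,ii=shot('wrist');W=cloud(d,ii);m=W[...,2]>.03;m[:,:150]=0;m[:,500:]=0
for k in range(190,300,10):
    r=W[k,180:340];q=r[r[:,2]>.01];print(k,q[:,2].max() if len(q) else None)
E
```

```text
[ 0.48196797 -0.01500971  0.026     ] [  3.83446936  -1.0068379  104.67819346]
[ 0.48284752 -0.01452308  0.005     ] [  4.8326639   -0.95948124 125.67847409]
190 0.02525009038459658
200 None
210 None
220 None
230 0.13569865977769865
240 0.14947835162595557
250 0.16122417066410827
260 0.17140900066779244
270 0.1803445479453319
280 0.18909940099319578
290 0.19597837776587884
```

To row units: 121.5 mm / 750 = 0.162, 100 mm / 750 = 0.1333.

{"method": "arm_command", "body": {
  "plan": [
    [[0.0056,-0.0013,0.0533,0,0,0,0.1],[0.0056,-0.0013,0.1067,0,0,0,0.1],[0.0056,-0.0013,0.1333,0,0,0,0.1],[0.0056,-0.0013,0.1493,0,0,0,0.1],[0.0056,-0.0013,0.162,0,0,0,0.1],[0.0056,-0.0013,0.162,0,0,0,0.1],[0.0056,-0.0013,0.162,0,0,0,0.1],[0.0056,-0.0013,0.162,0,0,0,1],[0.0056,-0.0013,0.162,0,0,0,1],[0.0056,-0.0013,0.162,0,0,0,1],[0.0056,-0.0013,0.162,0,0,0,1],[0.0056,-0.0013,0.162,0,0,0,1]]
  ],
  "squeeze": 15
}}

```text
time_s: 2.95
ee_pos: [0.4825, -0.014, 0.0092]
eef_rot: [3.141, -0.0, 0.56]
force: [-0.4, 0.5, 2.5]
grip_width: 0.0138
grip_force: 15.0
```

{"method": "arm_command", "body": {
  "plan": [
    [[0,0,0,0,0,0,1],[0,0,0,0,0,0,1]]
  ]
}}

```text
time_s: 3.15
ee_pos: [0.4825, -0.014, 0.0091]
eef_rot: [3.141, -0.0, 0.56]
force: [-0.6, 0.8, 5.7]
grip_width: 0.0134
grip_force: 15.0
```

To row units: 170 mm / 750 = 0.2267, -121 mm / 750 = -0.1613.

{"method": "arm_command", "body": {
  "plan": [
    [[0,0,-0.0333,0,0,0,1],[0,0,-0.08,0,0,0,1],[0.0467,-0.0373,-0.1333,0,0,0,1],[0.0933,-0.0747,-0.1613,0,0,0,1],[0.14,-0.112,-0.1613,0,0,0,1],[0.1867,-0.1493,-0.1613,0,0,0,1],[0.2133,-0.1733,-0.1613,0,0,0,1],[0.2267,-0.1853,-0.1613,0,0,0,1],[0.2267,-0.1853,-0.1613,0,0,0,1],[0.2267,-0.1853,-0.1613,0,0,0,1],[0.2267,-0.1853,-0.1613,0,0,0,1]]
  ]
}}

```text
time_s: 4.25
ee_pos: [0.5525, 0.1927, 0.13]
eef_rot: [3.142, 0.0, 0.558]
force: [0.2, -0.3, -0.9]
grip_width: 0.0135
grip_force: 15.0
```

```bash
python3 - <<'E'
from h import *
o=ctrl.get_obs();print({k:o[k] for k in('time_s','ee_pos','eef_rot','grip_width','force')})
p,d,i=shot('wrist');cv2.imwrite('pics/w2.png',p);np.savez('w2.npz',p=p,W=cloud(d,i))
E
```

```text
{'time_s': 4.25, 'ee_pos': array([0.55252116, 0.19270624, 0.12999927]), 'eef_rot': array([3.14152775e+00, 2.24181553e-04, 5.58384105e-01]), 'grip_width': 0.013487815523434579, 'force': array([ 0.18976208, -0.25666005, -0.88577982])}
```

View pics/w2.png

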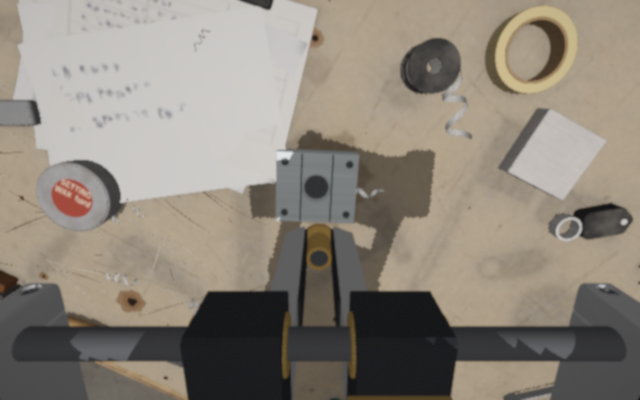

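The wrist view shows the bezel upright in the fingers (collar-top recess at (318,258)) and the jig ahead, with the pocket near (316,187) and the lines almost vertical. Now the precise measurement of pocket, yaw and held bezel.

```bash
python3 - <<'E'
from h import *
i=cams.camera_info('wrist');z=np.load('w2.npz');p,W=z['p'],z['W'];g=cv2.cvtColor(p,cv2.COLOR_BGR2GRAY)
o=ctrl.get_obs()
u0,v0=265,140;r=cv2.resize(g[v0:235,u0:372],None,fx=4,fy=4,interpolation=cv2.INTER_CUBIC)
for th in(70,85,100):
    n,l,st,c=cv2.connectedComponentsWithStats((r<th).astype('uint8'))
    for k in range(1,n):
        if 80<st[k,4]<2e4 and 100<c[k][0]<320:
            uv=(c[k]+.5)/4-.5+[u0,v0];P=onz(i,*uv,.016);print(th,st[k],uv.round(2),P.round(4),totool(P).round(1))
# bezel recess
u1,v1=300,225;q=cv2.resize(g[v1:275,u1:340],None,fx=4,fy=4,interpolation=cv2.INTER_CUBIC)
for th in(60,75):
    n,l,st,c=cv2.connectedComponentsWithStats((q<th).astype('uint8'))
    for k in range(1,n):
        if 80<st[k,4]<4000:
            uv=(c[k]+.5)/4-.5+[u1,v1];print('rec',st[k],uv.round(2),totool(onz(i,*uv,o['ee_pos'][2]+.017)).round(1))
big=np.hstack([cv2.resize(p[v0:280,u0:372],None,fx=4.2,fy=4.2,interpolation=cv2.INTER_CUBIC)]);cv2.imwrite('pics/w2c.png',big);print(big.shape)
# yaw from jig bright mask
print('jig top z',np.nanmedian(W[205:215,300:330,2]),np.nanmedian(W[160:170,310:322,2]),'bench',np.nanmedian(W[200:210,370:380,2]))
E
```

```text
70 [260  12  11  23 125] [330.79 145.52] [0.5929 0.2047 0.016 ] [ 40.5  11.2 114.1]
70 [295  23  26  15 272] [341.37 147.25] [0.5965 0.1959 0.016 ] [ 39.   20.6 114.1]
70 [ 160  145   91   87 6242] [315.85 186.64] [0.5538 0.196  0.016 ] [  2.7  -2.1 114.1]
70 [157 359  13  21 254] [305.46 232.  ] [0.5103 0.1806 0.016 ] [-42.3 -12.1 114.1]
70 [262 359  14  21 270] [331.65 232.  ] [0.5236 0.1594 0.016 ] [-42.3  12.9 114.1]
85 [ 134    0  241   47 7607] [323.97 145.42] [0.5898 0.2099 0.016 ] [ 40.6   5.2 114.1]
85 [ 158  142   95   93 6972] [315.84 186.67] [0.5538 0.196  0.016 ] [  2.7  -2.1 114.1]
85 [154 357  20  23 417] [305.51 231.74] [0.5106 0.1807 0.016 ] [-42.  -12.  114.1]
85 [259 357  20  23 412] [331.7  231.72] [0.5239 0.1595 0.016 ] [-42.   13.  114.1]
85 [192 371  47   9 261] [318.55 233.72] [0.5154 0.1691 0.016 ] [-44.1   0.4 114.1]
100 [  127     0   301   221 18242] [343.87 158.09] [0.5896 0.1887 0.016 ] [ 29.2  23.  114.1]
100 [ 137   59   15  261 1738] [300.62 187.61] [0.5456 0.2073 0.016 ] [  1.8 -16.  114.1]
100 [ 256   64   20  259 1734] [330.93 188.71] [0.5595 0.1832 0.016 ] [  0.8  11.8 114.1]
100 [ 155  140  101   99 7837] [315.85 186.82] [0.5537 0.1959 0.016 ] [  2.6  -2.1 114.1]
100 [  59  326  287   54 9202] [307.72 229.48] [0.5137 0.1802 0.016 ] [-39.7  -9.9 114.1]
rec [   1   20   31  180 3139] [304.21 254.8 ] [  1.4  -7.3 -17. ]
rec [ 121   20   30  180 3179] [333.02 255.08] [  1.2   8.2 -17. ]
rec [  44  106   65   56 2868] [318.56 257.98] [ -0.5   0.4 -17. ]
rec [  41  102   71   64 3607] [318.56 258.06] [ -0.6   0.4 -17. ]
(588, 449, 3)
jig top z 0.015309253302352166 0.015115939596148265 bench -0.000773226985162051
```

View pics/w2c.png

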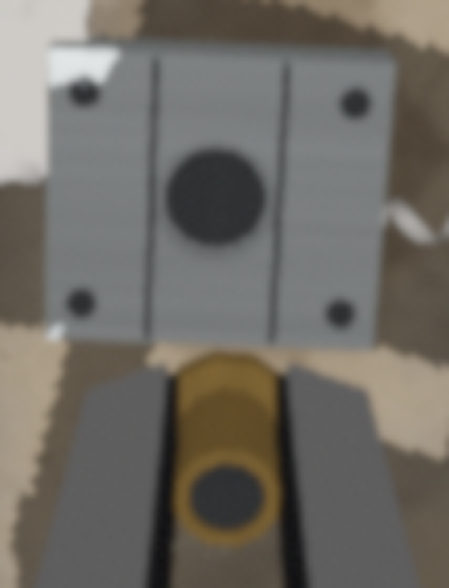

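The dark disc is the pocket's floor: it looks about 22 mm wide and sits 1.8 px above the screws' diagonal crossing. Corrected for parallax, the pocket centre is at tool (1.2,−2.2), the bezel at (−0.6,+0.2) and the jig yaw is about 0.51. I descend with a shift of (1.8,−2.6).

To row units: 106 mm / 750 = 0.1413, -2.6 mm / 750 = -0.0035.

{"method": "arm_command", "body": {
  "plan": [
    [[0.0024,-0.0035,0.04,0,0,0,1],[0.0024,-0.0035,0.0867,0,0,0,1],[0.0024,-0.0035,0.1133,0,0,0,1],[0.0024,-0.0035,0.1267,0,0,0,1],[0.0024,-0.0035,0.1267,0,0,0,1],[0.0024,-0.0035,0.1307,0,0,0,1],[0.0024,-0.0035,0.1347,0,0,0,1],[0.0024,-0.0035,0.1387,0,0,0,1],[0.0024,-0.0035,0.1413,0,0,0,1],[0.0024,-0.0035,0.1413,0,0,0,1]]
  ]
}}

```text
time_s: 5.3
ee_pos: [0.5527, 0.1973, 0.0238]
eef_rot: [-3.142, 0.0, 0.56]
force: [-0.3, 0.6, -0.2]
grip_width: 0.0139
grip_force: 15.0
```

No contact force, with the bezel's bottom already below the jig's top. I go on down.

To row units: 4 mm / 750 = 0.0053, 3 mm / 750 = 0.004.

{"method": "arm_command", "body": {
  "plan": [
    [[0,0,0.002,0,0,0,1],[0,0,0.004,0,0,0,1],[0,0,0.0053,0,0,0,1],[0,0,0.0053,0,0,0,1],[0,0,0.0053,0,0,0,1]]
  ]
}}

```text
time_s: 5.8
ee_pos: [0.5528, 0.1973, 0.0202]
eef_rot: [3.142, -0.0, 0.56]
force: [-2.0, -1.4, 3.6]
grip_width: 0.0133
grip_force: 15.0
```

To row units: -110 mm / 750 = -0.1467, -90 mm / 750 = -0.12.

{"method": "arm_command", "body": {
  "plan": [
    [[0,0,0.0011,0,0,0,1],[0,0,0.0011,0,0,0,1],[0,0,0,0,0,0,0.6],[0,0,0,0,0,0,0.5],[0,0,0,0,0,0,0.5],[0,0,-0.0267,0,0,0,0.5],[0,0,-0.0667,0,0,0,0.5],[0,0,-0.12,0,0,0,0.1],[0,0,-0.1467,0,0,0,0.1],[0,0,-0.1467,0,0,0,0.1],[0,0,-0.1467,0,0,0,0.1],[0,0,-0.1467,0,0,0,0.1]]
  ]
}}

```text
time_s: 7.0
ee_pos: [0.5521, 0.1971, 0.1283]
eef_rot: [-3.141, 0.002, 0.56]
force: [-0.1, -0.3, 0.8]
grip_width: 0.0423
grip_force: 0.0
```

```bash
python3 - <<'E'
from h import *
o=ctrl.get_obs();print({k:o[k] for k in('time_s','ee_pos','eef_rot','grip_width','force')})
p,d,i=shot('wrist');W=cloud(d,i);np.savez('w3.npz',p=p,W=W)
c=cv2.resize(p[140:245,260:375],None,fx=5,fy=5,interpolation=cv2.INTER_CUBIC);cv2.imwrite('pics/w3.png',c)
r=W[150:220,280:355];m=(r[...,2]>.028)&(r[...,2]<.06);print('collar',m.sum(),np.nanmedian(r[m],0),np.nanpercentile(r[m][:,2],[50,90,98]))
E
```

```text
{'time_s': 7.0, 'ee_pos': array([0.55213768, 0.19707754, 0.12833725]), 'eef_rot': array([-3.14086673e+00,  2.30229297e-03,  5.59753992e-01]), 'grip_width': 0.042280831813169946, 'force': array([-0.12635087, -0.30538424,  0.7960749 ])}
collar 232 [0.55211696 0.19643927 0.03526801] [0.03526801 0.03651393 0.03692029]
```

View pics/w3.png

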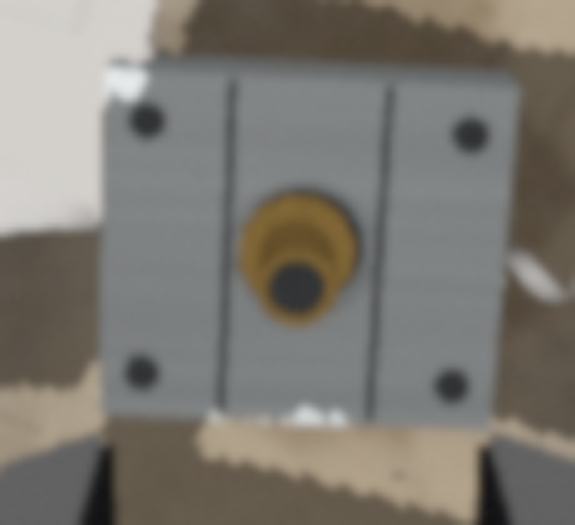

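The bezel is seated upright in the pocket at crop (299,255), with its collar top reading 35–37 mm as required, and it is released. Next I work out the jig's pose from screws and lines, then go over the small tweezers.

```bash
python3 - <<'E'
from h import *
i=cams.camera_info('wrist')
f=lambda x,y,z=.016:onz(i,260+x/5-.4,140+y/5-.4,z)
S=[f(*a) for a in((147,121),(470,135),(141,373),(452,386))];print('screws mean',np.mean(S,0).round(4))
L=[f(233,85),f(221,405)];Rr=[f(391,90),f(370,415)]
for a,b in(L,Rr):print('yaw',np.arctan2(*(a-b)[1::-1]))
a=np.arctan2(S[0][1]-S[2][1],S[0][0]-S[2][0]),np.arctan2(S[1][1]-S[3][1],S[1][0]-S[3][0]);print(a)
y=.51;n=np.array([-np.sin(y),np.cos(y),0]);print('line y',[(p@n).round(4) for p in L+Rr])
C=f(297,288,.037);print('collar',C,'flange',f(299,250,.016));print('centre proj',np.mean(S,0)@n, C@n)
top=cams.camera_info('top')
for u,v in((390,155),(430,165),(455,165),(480,165)):print(onz(top,u,v,.05))
E
```

```text
screws mean [0.5522 0.195  0.016 ]
yaw 0.5120885229097116
yaw 0.5128291068892827
(np.float64(0.5108109808348716), np.float64(0.5201111112674277))
line y [np.float64(-0.0854), np.float64(-0.0856), np.float64(-0.1135), np.float64(-0.1137)]
collar [0.55217798 0.19618473 0.037     ] flange [0.55290057 0.19618856 0.016     ]
centre proj -0.09940400101922123 -0.09834158435844714
[ 0.63181314 -0.18677433  0.05      ]
[ 0.5980059  -0.28641258  0.05      ]
[ 0.59348105 -0.35030662  0.05      ]
[ 0.58895795 -0.41417585  0.05      ]
```

To row units: 331 mm / 750 = 0.4413, -155 mm / 750 = -0.2067, 1.43 rad / 1.5708 = 0.9104.

{"method": "arm_command", "body": {
  "plan": [
    [[-0.0267,0.0347,-0.04,0,0,0.0891,0.1],[-0.06,0.08,-0.04,0,0,0.1783,0.1],[-0.096,0.128,-0.04,0,0,0.2674,-0.5],[-0.1333,0.176,-0.04,0,0,0.3565,-0.5],[-0.1693,0.224,-0.04,0,0,0.4456,-0.5],[-0.2067,0.2733,-0.04,0,0,0.5348,-0.5],[-0.2427,0.3213,-0.04,0,0,0.6239,-0.5],[-0.28,0.3707,-0.04,0,0,0.713,-0.5],[-0.3133,0.4133,-0.04,0,0,0.8021,-0.5],[-0.332,0.4413,-0.04,0,0,0.8913,-0.5],[-0.332,0.4413,-0.04,0,0,0.9104,-0.5],[-0.332,0.4413,-0.04,0,0,0.9104,-0.5]]
  ]
}}

```text
time_s: 8.25
ee_pos: [0.517, -0.216, 0.1588]
eef_rot: [3.141, 0.002, -0.872]
force: [0.1, 0.5, -0.1]
grip_width: 0.0702
grip_force: 0.0
```

{"method": "arm_command", "body": {
  "plan": [
    [[0,0,0,0,0,0,-0.5],[0,0,0,0,0,0,-0.5],[0,0,0,0,0,0,-0.5]]
  ]
}}

```text
time_s: 8.55
ee_pos: [0.5177, -0.2149, 0.1599]
eef_rot: [3.142, 0.0, -0.869]
force: [0.2, -0.7, -0.4]
grip_width: 0.0702
grip_force: 0.0
```

```bash
python3 - <<'E'
from h import *
o=ctrl.get_obs();print({k:o[k] for k in('time_s','qpos','ee_pos','eef_rot','grip_width','force')})
p,d,i=shot('wrist');cv2.imwrite('pics/w4.png',p);np.savez('w4.npz',p=p,W=cloud(d,i))
E
```

```text
{'time_s': 8.55, 'qpos': array([-4.58891110e-01,  3.63431748e-01,  1.54583298e+00,  2.54110713e-05,
        1.23240305e+00,  1.98063949e+00]), 'ee_pos': array([ 0.51765773, -0.21492769,  0.15988862]), 'eef_rot': array([ 3.14158470e+00,  7.84553828e-05, -8.68742708e-01]), 'grip_width': 0.07023895492900055, 'force': array([ 0.19528837, -0.7469266 , -0.37096043])}
```

View pics/w4.png

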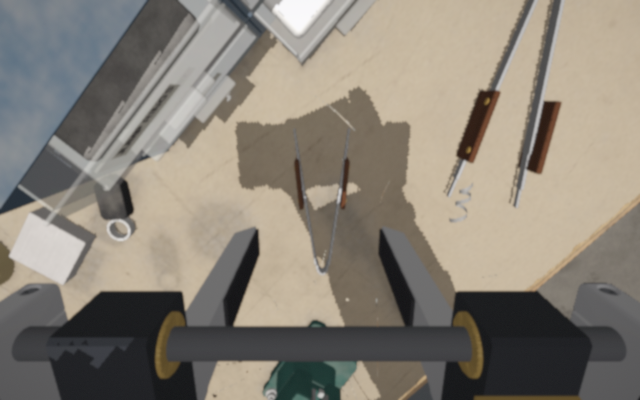

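The wrist view shows the small tweezers relaxed: grips at (298,183) and (345,183), bow at (321,270), tips near (295,130) and (350,130). The larger pair with long grips is at upper right. I segment the grips by colour.

```bash
python3 - <<'E'
from h import *
i=cams.camera_info('wrist');z=np.load('w4.npz');p,W=z['p'],z['W']
hsv=cv2.cvtColor(p,cv2.COLOR_BGR2HSV)
m=((hsv[...,1]>120)&(hsv[...,2]<130)&((hsv[...,0]<14)|(hsv[...,0]>170))).astype('uint8')
u0,v0=280,120;mm=m[v0:280,u0:370]
n,l,st,c=cv2.connectedComponentsWithStats(mm)
ctr=[]
for k in range(1,n):
    if st[k,4]>40:
        ys,xs=np.where(l==k);pts=np.stack([xs+u0,ys+v0],1).astype(np.float32)
        box=cv2.minAreaRect(pts);Z=W[pts[:,1].astype(int),pts[:,0].astype(int),2]
        vx,vy,x,y=cv2.fitLine(pts,2,0,.01,.01).ravel()
        a,b=[onz(i,x+s*vx,y+s*vy,.024) for s in(-20,20)]
        P=onz(i,*(c[k]+[u0,v0]),.018);print(st[k]+[u0,v0,0,0,0],(c[k]+[u0,v0]).round(1),'z',np.nanpercentile(Z,[10,50,90]).round(4),P.round(4),totool(P).round(1),'ends',totool(onz(i,*pts[pts[:,1].argmin()],.024)).round(1),totool(onz(i,*pts[pts[:,1].argmax()],.024)).round(1))
# steel: height profile per row: pixels above bench
for v in range(122,280,8):
    r=W[v,270:380,2];us=np.where(r>.005)[0]+270
    g=p[v,270:380].mean(-1)
    s=np.split(us,np.where(np.diff(us)>2)[0]+1) if len(us) else []
    print(v,[(int(q[0]),int(q[-1]),round(float(np.nanmax(W[v,q,2])),4),totool(onz(i,q.mean(),v,.01)).round(1)[:2]) for q in s if len(q)])
E
```

```text
[296 161   6  47  88] [298.5 184.8] z [0.0225 0.0232 0.0241] [ 0.5314 -0.1986  0.018 ] [ -3.6 -21.1 141.9] ends [ 21.8 -22.8 135.9] [-25.  -18.7 135.9]
[341 161   7  47  97] [344.4 186.1] z [0.0223 0.0231 0.0241] [ 0.4955 -0.2273  0.018 ] [ -5.   24.8 141.9] ends [ 21.8  26.3 135.9] [-25.   22.5 135.9]
122 []
130 [(293, 294, 0.0091, array([ 49.9, -25.6])), (348, 349, 0.0104, array([49.9, 28.3]))]
138 [(294, 296, 0.0097, array([ 42.1, -24.3])), (346, 348, 0.0104, array([42.1, 27. ]))]
146 [(295, 297, 0.0118, array([ 34.2, -23.5])), (345, 347, 0.0107, array([34.2, 26.2]))]
154 [(296, 298, 0.0102, array([ 26.2, -22.6])), (344, 346, 0.0106, array([26.2, 25.4]))]
162 [(294, 300, 0.0227, array([ 18. , -22.4])), (343, 349, 0.0246, array([18. , 26.6]))]
170 [(294, 301, 0.0239, array([  9.8, -22.4])), (341, 348, 0.0238, array([ 9.8, 25.2]))]
178 [(296, 302, 0.024, array([  1.4, -21. ])), (340, 347, 0.0238, array([ 1.4, 24.4]))]
186 [(297, 304, 0.023, array([ -7. , -19.6])), (339, 346, 0.0238, array([-7. , 23.6]))]
194 [(297, 305, 0.023, array([-15.6, -19.2])), (338, 345, 0.0242, array([-15.6,
[... 308 characters left out ...]
array([-51.3, -11.2])), (333, 335, 0.0119, array([-51.3,  15.4]))]
234 [(309, 311, 0.0117, array([-60.5, -10.2])), (332, 334, 0.0123, array([-60.5,  14.5])), (379, 379, 0.1594, array([-60.6,  63.9]))]
242 [(311, 312, 0.0125, array([-69.9,  -8.7])), (331, 332, 0.0118, array([-69.9,  13. ])), (379, 379, 0.1615, array([-69.9,  64.4]))]
250 [(312, 314, 0.0115, array([-79.5,  -7.1])), (329, 331, 0.0119, array([-79.5,  11.4])), (378, 379, 0.1629, array([-79.5,  64.3]))]
258 [(313, 315, 0.0115, array([-89.1,  -6.1])), (328, 330, 0.0113, array([-89.1,  10.4]))]
266 [(316, 317, 0.0125, array([-99. ,  -3.3])), (326, 328, 0.0131, array([-99. ,   8.3]))]
274 [(319, 324, 0.0137, array([-108.9,    2.2]))]
```

Tweezers' centre line lies at tool y ≈ +1.6, origin at x ≈ −1.3, and yaw is aligned within 0.006. The gap at the tips comes to about 52 mm, so it is the right pair. I go down and close to about 37 mm.

To row units: 155.5 mm / 750 = 0.2073, 150 mm / 750 = 0.2.

{"method": "arm_command", "body": {
  "plan": [
    [[-0.0017,0.0021,0.0533,0,0,0,-0.5],[-0.0017,0.0021,0.1067,0,0,0,-0.5],[-0.0017,0.0021,0.1533,0,0,0,-0.5],[-0.0017,0.0021,0.184,0,0,0,-0.5],[-0.0017,0.0021,0.2,0,0,0,-0.5],[-0.0017,0.0021,0.2073,0,0,0,-0.5],[-0.0017,0.0021,0.2073,0,0,0,-0.5],[-0.0017,0.0021,0.2073,0,0,0,-0.5]]
  ],
  "squeeze": 25
}}

```text
time_s: 9.4
ee_pos: [0.5161, -0.2158, 0.0056]
eef_rot: [-3.141, -0.002, -0.87]
force: [-0.3, 0.2, 0.8]
grip_width: 0.0705
grip_force: 0.0
```

{"method": "arm_command", "body": {
  "plan": [
    [[0,0,0,0,0,0,-0.2],[0,0,0,0,0,0,-0.1],[0,0,0,0,0,0,0],[0,0,0,0,0,0,0.1],[0,0,0,0,0,0,0.2],[0,0,0,0,0,0,0.22],[0,0,0,0,0,0,0.22],[0,0,0,0,0,0,0.22]]
  ]
}}

```text
time_s: 10.2
ee_pos: [0.5157, -0.2158, 0.005]
eef_rot: [-3.141, -0.001, -0.87]
force: [-1.6, -1.9, 6.4]
grip_width: 0.0371
grip_force: 7.6
```

To row units: -70 mm / 750 = -0.0933, -60 mm / 750 = -0.08.

{"method": "arm_command", "body": {
  "plan": [
    [[0,0,-0.004,0,0,0,0.22],[0,0,-0.0133,0,0,0,0.22],[0,0,-0.0333,0,0,0,0.22],[0,0,-0.06,0,0,0,0.22],[0,0,-0.08,0,0,0,0.22],[0,0,-0.0933,0,0,0,0.22],[0,0,-0.0933,0,0,0,0.22],[0,0,-0.0933,0,0,0,0.22]]
  ]
}}

```text
time_s: 11.0
ee_pos: [0.5153, -0.2154, 0.0742]
eef_rot: [3.141, 0.0, -0.87]
force: [-0.2, -0.6, -1.4]
grip_width: 0.0368
grip_force: 5.6
```

```bash
cat > prof.py <<'E'
from h import *
def prof(fn,lo,hi,rows):
    o=ctrl.get_obs();print({k:np.round(o[k],4) for k in('time_s','ee_pos','eef_rot','grip_width','grip_force','force')})
    p,d,i=shot('wrist');W=cloud(d,i);np.savez(fn,p=p,W=W);tz=o['ee_pos'][2]
    Rt=R.from_euler('xyz',o['eef_rot']).as_matrix()
    for v in rows:
        r=W[v,150:480,2];us=np.where((r>tz+lo)&(r<tz+hi))[0]+150
        s=np.split(us,np.where(np.diff(us)>2)[0]+1) if len(us) else []
        print(v,[(int(q[0]),int(q[-1]),round(float(np.nanmedian(W[v,q,2])-tz)*1000,1),(Rt.T@(onz(i,q.mean(),v,tz+.005)-o['ee_pos'])*1000).round(1)[:2]) for q in s if len(q)])
E
python3 - <<'E'
from prof import *
prof('w5.npz',-.02,.04,list(range(60,250,8)))
E
```

```text
{'time_s': np.float64(11.0), 'ee_pos': array([ 0.5153, -0.2154,  0.0742]), 'eef_rot': array([ 3.1415e+00,  3.0000e-04, -8.7020e-01]), 'grip_width': np.float64(0.0368), 'grip_force': np.float64(5.5864), 'force': array([-0.2246, -0.5913, -1.4166])}
60 [(150, 150, -9.6, array([ 99.8, -83.3])), (153, 162, -16.0, array([ 99.8, -79.7]))]
68 [(150, 156, 6.3, array([ 96.1, -82.4]))]
76 [(150, 157, 5.5, array([ 92.4, -82.7]))]
84 [(150, 151, 4.6, array([ 88.6, -84.7]))]
92 []
100 []
108 []
116 []
124 []
132 []
140 []
148 []
156 [(287, 288, 0.9, array([ 52.4, -17.5])), (346, 348, 3.4, array([52.4, 13.9]))]
164 [(286, 289, 4.4, array([ 48.1, -17.6])), (345, 348, 4.5, array([48.1, 13.8]))]
172 [(287, 290, 4.2, array([ 43.8, -17.2])), (345, 348, 5.0, array([43.8, 13.9]))]
180 [(288, 291, 4.1, array([ 39.3, -16.8])), (344, 347, 4.2, array([39.3, 13.5]))]
188 [(287, 292, 5.6, array([ 34.9, -16.9])), (343, 348, 5.3, array([34.9, 13.6]))]
196 [(288, 293, 5.4, array([ 30.3, -16.5])), (343, 347, 5.6, array([30.3, 13.4]))]
204 [(289, 294, 5.6, array([ 25.7, -16. ])), (342, 347, 5.2, array([25.7, 13.2]))]
212 [(286, 294, 5.7, array([ 21., -17.])), (342, 351, 8.1, array([21. , 14.4]))]
220 [(283, 295, 16.2, array([ 16.2, -17.6])), (341, 353, 17.2, array([16.2, 14.8]))]
228 [(278, 296, 13.7, array([ 11.4, -18.9])), (340, 359, 12.6, array([11.4, 16.4]))]
236 [(263, 297, 13.0, array([  6.5, -23. ])), (340, 374, 12.6, array([ 6.5, 20.8]))]
244 [(260, 298, 21.6, array([  1.5, -23.6])), (339, 377, 21.7, array([ 1.5, 21.5]))]
```

```bash
python3 - <<'E'
from h import *
for k in range(2):
    o=ctrl.get_obs();ci=cams.camera_info('wrist');T=np.linalg.inv(np.array(ci['world_to_cam']));Rt=R.from_euler('xyz',o['eef_rot']).as_matrix()
    print(o['time_s'],o['ee_pos'],o['eef_rot'],Rt.T@(T[:3,3]-o['ee_pos']),R.from_matrix(Rt.T@T[:3,:3]).as_euler('xyz'),o['grip_width'])
    prof=cams.camera('wrist')
E
```

```text
11.05 [ 0.51511768 -0.21531189  0.07378078] [ 3.14118977e+00  9.91626564e-04 -8.70208462e-01] [ 0.08412615 -0.00113503 -0.17835735] [-2.89346739e-01  4.72707604e-04  1.57064321e+00] 0.036688207146925556
11.1 [ 0.51508637 -0.21529874  0.07365839] [ 3.14110076e+00  1.24002463e-03 -8.70245785e-01] [ 0.08411967 -0.00113765 -0.17833173] [-2.89372655e-01  5.03964461e-04  1.57061027e+00] 0.03666392136808009
```

Finding: the wrist calibration carries a fixed world-frame error of about (+1.2,+0.3) mm; I derived this from the camera-in-tool offset at two yaws. It cancels when tips and jig are measured in the same frame. I carry the tweezers high over to the jig.

To row units: -299 mm / 750 = -0.3987, -100 mm / 750 = -0.1333, -1.367 rad / 1.5708 = -0.8703.

{"method": "arm_command", "body": {
  "plan": [
    [[0,0,-0.04,0,0,0,0.22],[-0.02,-0.016,-0.0867,0,0,-0.0637,0.22],[-0.06,-0.048,-0.1267,0,0,-0.1528,0.22],[-0.1,-0.08,-0.1333,0,0,-0.2419,0.22],[-0.14,-0.112,-0.1333,0,0,-0.331,0.22],[-0.18,-0.144,-0.1333,0,0,-0.4202,0.22],[-0.22,-0.176,-0.1333,0,0,-0.5093,0.22],[-0.26,-0.208,-0.1333,0,0,-0.5921,0.22],[-0.3,-0.24,-0.1333,0,0,-0.6748,0.22],[-0.34,-0.272,-0.1267,0,0,-0.7512,0.22],[-0.3733,-0.2987,-0.1067,0,0,-0.8212,0.22],[-0.3987,-0.32,-0.08,0,0,-0.8703,0.22]]
  ]
}}

```text
time_s: 12.35
ee_pos: [0.5061, 0.1698, 0.1341]
eef_rot: [3.141, -0.001, 0.502]
force: [0.6, 0.7, -1.3]
grip_width: 0.0368
grip_force: 5.6
```

To row units: 50 mm / 750 = 0.0667, 40 mm / 750 = 0.0533.

{"method": "arm_command", "body": {
  "plan": [
    [[0,0,0.0267,0,0,0,0.22],[0,0,0.0533,0,0,0,0.22],[0,0,0.0667,0,0,0,0.22],[0,0,0.0667,0,0,0,0.22],[0,0,0.0667,0,0,0,0.22],[0,0,0.0667,0,0,0,0.22],[0,0,0.0667,0,0,0,0.22]]
  ]
}}

```text
time_s: 13.05
ee_pos: [0.5066, 0.1678, 0.0852]
eef_rot: [3.141, -0.001, 0.497]
force: [0.5, -0.6, 0.1]
grip_width: 0.0367
grip_force: 5.6
```

```bash
cat > tip.py <<'E'
from h import *
# wrist camera from tool pose, own correction; sharp measurement in tool frame (mm)
def look(fn):
    o=ctrl.get_obs();i=cams.camera_info('wrist');T=np.linalg.inv(np.array(i['world_to_cam']))
    Rt=R.from_euler('xyz',o['eef_rot']).as_matrix();c=Rt@np.array([.08357,0,-.17835])+o['ee_pos']
    T[:3,3]=c;i=dict(i,world_to_cam=np.linalg.inv(T));p,d=cams.camera('wrist');np.savez(fn,p=p,d=d);cv2.imwrite(fn[:-4]+'.png',p)
    print({k:np.round(o[k],4) for k in('time_s','ee_pos','eef_rot','grip_width','grip_force','force')})
    return o,i,Rt,p,cloud(d,i)
def tl(o,Rt,P):return Rt.T@(P-o['ee_pos'])*1000
def tips(o,i,Rt,W,zt=.005):
    tz=o['ee_pos'][2]
    for v in list(range(146,166,2))+[175,190,205]:
        r=W[v,265:375,2];us=np.where((r>tz-.006)&(r<tz+.012))[0]+265
        s=np.split(us,np.where(np.diff(us)>2)[0]+1) if len(us) else []
        print(v,[(int(q[0]),int(q[-1]),tl(o,Rt,onz(i,q.mean(),v,tz+zt)).round(1)[:2]) for q in s if len(q)])
E
python3 - <<'E'
from tip import *
o,i,Rt,p,W=look('pics/w6.npz');tips(o,i,Rt,W)
print('bow/other depth ok; collar:')
m=(W[...,2]>.03)&(W[...,2]<.045);m[:, :290]=0;m[:,345:]=0;m[:60]=0;m[170:]=0
v,u=np.where(m);print(len(u),u.min() if len(u) else 0,u.max() if len(u) else 0,v.min() if len(u) else 0,v.max() if len(u) else 0, tl(o,Rt,np.nanmedian(W[m],0)))
E
```

```text
{'time_s': np.float64(13.05), 'ee_pos': array([0.5066, 0.1678, 0.0852]), 'eef_rot': array([ 3.1413e+00, -1.3000e-03,  4.9660e-01]), 'grip_width': np.float64(0.0367), 'grip_force': np.float64(5.5863), 'force': array([ 0.4711, -0.5684,  0.0974])}
146 []
148 []
150 []
152 []
154 []
156 [(287, 288, array([ 51.8, -16.4])), (346, 348, array([51.8, 15.1]))]
158 [(285, 289, array([ 50.7, -16.7])), (346, 349, array([50.7, 15.4]))]
160 [(285, 289, array([ 49.6, -16.7])), (345, 349, array([49.6, 15.1]))]
162 [(286, 289, array([ 48.5, -16.5])), (345, 349, array([48.5, 15.2]))]
164 [(286, 289, array([ 47.5, -16.5])), (345, 348, array([47.5, 14.9]))]
175 [(287, 290, array([ 41.4, -16.1])), (344, 348, array([41.4, 14.8]))]
190 [(288, 292, array([ 33. , -15.5])), (343, 348, array([33. , 14.7]))]
205 [(289, 294, array([ 24.4, -14.9])), (342, 349, array([24.4, 14.9]))]
bow/other depth ok; collar:
321 304 323 131 151 [51.8643205  -3.63948127 50.02775462]
```

The tips are straddling cleanly. The opening relation and the camera agree on a gap of about 30.7 mm, so I close to about 35 mm and measure tips and engraved lines in one image.

To row units: -1.8 mm / 750 = -0.0024.

{"method": "arm_command", "body": {
  "plan": [
    [[0,-0.0024,0,0,0,0,0.24],[0,-0.0024,0,0,0,0,0.256],[0,-0.0024,0,0,0,0,0.256],[0,-0.0024,0,0,0,0,0.256],[0,-0.0024,0,0,0,0,0.256]]
  ]
}}

```text
time_s: 13.6
ee_pos: [0.5053, 0.1694, 0.0845]
eef_rot: [-3.142, -0.0, 0.497]
force: [-0.5, -0.1, -1.2]
grip_width: 0.0348
grip_force: 6.1
```

```bash
python3 - <<'E'
from tip import *
o,i,Rt,p,W=look('pics/w7.npz');tips(o,i,Rt,W)
g=cv2.cvtColor(p,cv2.COLOR_BGR2GRAY).astype(float)
# local dark-line minima on jig rows
for v in (95,105,115,125,150):
    r=g[v,265:375]; b=cv2.GaussianBlur(r[None],(0,0),5)[0]; dif=b-r
    pk=[k for k in range(2,len(r)-2) if dif[k]==dif[k-2:k+3].max() and dif[k]>8]
    out=[]
    for k in pk:
        w=np.clip(dif[k-2:k+3],0,None);u=265+k+(w*np.arange(-2,3)).sum()/w.sum();out.append((round(u,1),round(dif[k]),tl(o,Rt,onz(i,u,v,.016)).round(1)[:2]))
    print(v,out)
m=(W[...,2]>.03)&(W[...,2]<.045);m[:, :290]=0;m[:,345:]=0;m[:60]=0;m[170:]=0
print('collar',tl(o,Rt,np.nanmedian(W[m],0)))
for P in((.5510,.1947,.016),):print('pocket exp',tl(o,Rt,np.array(P)))
E
```

```text
{'time_s': np.float64(13.6), 'ee_pos': array([0.5053, 0.1694, 0.0845]), 'eef_rot': array([-3.1416, -0.    ,  0.4968]), 'grip_width': np.float64(0.0348), 'grip_force': np.float64(6.1267), 'force': array([-0.5059, -0.1393, -1.19  ])}
146 []
148 []
150 []
152 []
154 []
156 [(289, 290, array([ 51.8, -15.3])), (343, 346, array([51.8, 13.7]))]
158 [(288, 291, array([ 50.7, -15.4])), (343, 346, array([50.7, 13.8]))]
160 [(288, 291, array([ 49.6, -15.4])), (343, 346, array([49.6, 13.8]))]
162 [(288, 291, array([ 48.5, -15.4])), (343, 346, array([48.5, 13.8]))]
164 [(288, 291, array([ 47.5, -15.5])), (343, 346, array([47.5, 13.8]))]
175 [(289, 292, array([ 41.4, -15.1])), (342, 345, array([41.4, 13.4]))]
190 [(290, 294, array([ 33. , -14.4])), (341, 345, array([33. , 13.3]))]
205 [(291, 295, array([ 24.4, -14.1])), (340, 347, array([24.4, 13.8]))]
95 [(np.float64(297.8), 50, array([ 82.4, -14.8])), (np.float64(336.7), 46, array([82.4, 13. ])), (np.float64(371.4), 27, array([82.4, 37.8]))]
105 [(np.float64(275.4), 51, array([ 75.4, -31.1])), (np.float64(279.3), 51, array([ 75.4, -28.3])), (np.
[... 426 characters left out ...]
(np.float64(306.0), 21, array([61.3, -9.1])), (np.float64(308.5), 11, array([61.3, -7.3])), (np.float64(325.8), 45, array([61.3,  5.4])), (np.float64(336.7), 34, array([61.3, 13.3])), (np.float64(371.0), 30, array([61.3, 38.5]))]
150 [(np.float64(290.2), 30, array([ 42.8, -21.2])), (np.float64(299.3), 31, array([ 42.8, -14.4])), (np.float64(309.4), 19, array([42.8, -6.8])), (np.float64(323.4), 28, array([42.8,  3.7])), (np.float64(329.4), 15, array([42.8,  8.2])), (np.float64(336.7), 26, array([42.8, 13.6])), (np.float64(344.8), 30, array([42.8, 19.7])), (np.float64(370.2), 31, array([42.8, 38.7]))]
collar [52.19303148 -1.85263606 49.11117386]
pocket exp [52.21522099 -0.49264613 68.45992229]
```

Gap is about 27.8 mm and the tip midpoint is within 0.3 mm of the lines' midpoint, with x matching the pocket. I open by 0.2 mm, nudge and descend 57 mm.

{"method": "arm_command", "body": {
  "plan": [
    [[0,0.0003,0.016,0,0,0,0.252],[0,0.0003,0.0347,0,0,0,0.252],[0,0.0003,0.0507,0,0,0,0.252],[0,0.0003,0.0613,0,0,0,0.252],[0,0.0003,0.0693,0,0,0,0.252],[0,0.0003,0.0733,0,0,0,0.252],[0,0.0003,0.076,0,0,0,0.252],[0,0.0003,0.076,0,0,0,0.252],[0,0.0003,0.076,0,0,0,0.252],[0,0.0003,0.076,0,0,0,0.252]]
  ]
}}

```text
time_s: 14.65
ee_pos: [0.5056, 0.1693, 0.0278]
eef_rot: [3.141, -0.001, 0.497]
force: [0.0, -0.2, -0.2]
grip_width: 0.0355
grip_force: 6.1
```

```bash
python3 - <<'E'
from tip import *
o,i,Rt,p,W=look('pics/w8.npz')
tz=o['ee_pos'][2]
for v in (154,158,162,166,175,190):
    r=W[v,270:370,2];us=np.where((r>.022)&(r<tz+.012))[0]+270
    s=np.split(us,np.where(np.diff(us)>2)[0]+1) if len(us) else []
    print(v,[(int(q[0]),int(q[-1]),round(float(np.nanmedian(W[v,q,2])),4),tl(o,Rt,onz(i,q.mean(),v,tz+.005)).round(1)[:2]) for q in s if len(q)])
print('pocket exp',tl(o,Rt,np.array((.5510,.1947,.016))))
g=cv2.cvtColor(p,cv2.COLOR_BGR2GRAY).astype(float)
for v in(80,100,120,140):
    r=g[v,265:375]; dif=cv2.GaussianBlur(r[None],(0,0),5)[0]-r
    print(v,[(265+k,round(dif[k]),tl(o,Rt,onz(i,265+k,v,.016)).round(1)[:2]) for k in range(2,108) if dif[k]==dif[k-2:k+3].max() and dif[k]>12])
sp,sd=cams.camera('scene');ci=cams.camera_info('scene');q=np.array(ci['world_to_cam'])@[.545,.19,.03,1];u,v=int(q[0]/q[2]*ci['fx']+ci['cx']),int(q[1]/q[2]*ci['fy']+ci['cy']);print('scene px',u,v)
a=cv2.resize(p[90:260,250:390],None,fx=3.4,fy=3.4,interpolation=cv2.INTER_CUBIC)
b=cv2.resize(sp[max(v-40,0):v+40,max(u-22,0):u+22],(int(44*578/80),578),interpolation=cv2.INTER_CUBIC)
cv2.imwrite('pics/final.png',np.hstack([a,b]));print(a.shape,b.shape)
E
```

```text
{'time_s': np.float64(14.65), 'ee_pos': array([0.5056, 0.1693, 0.0278]), 'eef_rot': array([ 3.1415e+00, -6.0000e-04,  4.9670e-01]), 'grip_width': np.float64(0.0355), 'grip_force': np.float64(6.0668), 'force': array([ 0.0461, -0.2065, -0.1837])}
154 [(302, 327, 0.035, array([52.8, -2.1]))]
158 [(287, 291, 0.0315, array([ 50.7, -15.6])), (302, 327, 0.0349, array([50.7, -2.1])), (343, 347, 0.0316, array([50.7, 14. ]))]
162 [(288, 291, 0.0321, array([ 48.5, -15.4])), (303, 326, 0.0353, array([48.5, -1.9])), (343, 346, 0.0317, array([48.5, 13.8]))]
166 [(288, 291, 0.0316, array([ 46.4, -15.5])), (306, 324, 0.0353, array([46.4, -1.9])), (343, 346, 0.0315, array([46.4, 13.9]))]
175 [(289, 292, 0.0325, array([ 41.4, -15.1])), (342, 346, 0.0319, array([41.4, 13.7]))]
190 [(289, 294, 0.0331, array([ 33. , -14.7])), (341, 346, 0.0338, array([33. , 13.6]))]
pocket exp [52.01472571 -0.7301906  11.82778665]
80 []
100 [(291, 61, array([ 80. , -15.2])), (341, 63, array([80. , 12.4])), (369, 18, array([80. , 27.9]))]
120 [(292, 71, array([ 69.1, -14.9])), (341, 55, array([69.1, 12.7]))]
140 [(293, 52, array([ 57.9, -14.6])), (299, 23, array([ 57.9, -11.2])), (317, 42, array([57.9, -0.9])), (332, 54, array([57.9,  7.7])), (341, 42, array([57.9, 12.9]))]
scene px 291 186
(578, 476, 3) (578, 317, 3)
```

View pics/final.png

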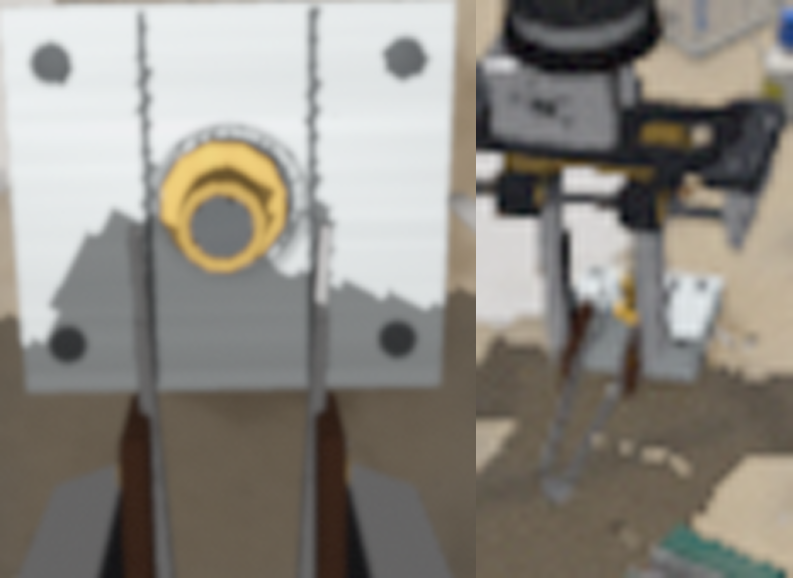

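The final view shows the bezel seated, and the left tip over the left line at (140,225) and the right tip over the right line at (320,225), abreast of the collar at (220,225) and touching neither. The scene view shows the tweezers' bow clear of the bench. The opening reads 35.5, so I trim it to 35.0.

To row units: 0.2 mm / 750 = 0.0003.

{"method": "arm_command", "body": {
  "plan": [
    [[0,0.0003,0,0,0,0,0.258],[0,0.0003,0,0,0,0,0.258],[0,0.0003,0,0,0,0,0.258],[0,0.0003,0,0,0,0,0.258],[0,0.0003,0,0,0,0,0.258]]
  ]
}}

```text
time_s: 15.25
ee_pos: [0.5055, 0.169, 0.0274]
eef_rot: [-3.142, -0.0, 0.497]
force: [-0.9, 0.7, -0.7]
grip_width: 0.0352
grip_force: 6.2
```

{"method": "arm_command", "body": {
  "plan": [
    [[0,0,0,0,0,0,0.258],[0,0,0,0,0,0,0.258]]
  ]
}}

```text
time_s: 15.45
ee_pos: [0.5055, 0.169, 0.0275]
eef_rot: [-3.142, -0.0, 0.497]
force: [0.4, -0.5, -0.2]
grip_width: 0.0352
grip_force: 6.2
```

{"method": "arm_command", "body": {
  "plan": [
    [[0,0,0,0,0,0,0.258],[0,0,0,0,0,0,0.258]]
  ]
}}

```text
time_s: 15.65
ee_pos: [0.5055, 0.1691, 0.0274]
eef_rot: [-3.142, 0.0, 0.497]
force: [-0.3, 0.6, 0.2]
grip_width: 0.035
grip_force: 6.2
```

```bash
python3 - <<'E'
from tip import *
gw=[];C=[]
for k in range(10):
    o=ctrl.get_obs();i=cams.camera_info('wrist');p,d=cams.camera('wrist');gw.append(o['grip_width']);g=cv2.cvtColor(p,cv2.COLOR_BGR2GRAY).astype(float)
    W=cloud(d,i);tz=o['ee_pos'][2];e=[]
    for v in range(158,167):
        us=np.where((W[v,:,2]>.022)&(W[v,:,2]<.045))[0];a=us[(us>275)&(us<297)];b=us[(us>335)&(us<360)]
        e.append([a.mean(),b.mean(),b.min()-a.max()-1])
    C.append(np.mean(e,0))
print(np.round(gw,5),np.round(np.mean(C,0),2),(np.mean(C,0)[1]-np.mean(C,0)[0])*.531,o['time_s'],o['grip_force'],o['ee_pos'])
z=np.load('pics/w7.npz');
E
```

```text
[0.03495 0.03518 0.03547 0.03502 0.03508 0.03482 0.03478 0.03497 0.03511
 0.0348 ] [289.67 344.5   50.68] 29.11551666666667 16.1 6.156690493226051 [0.50553151 0.16901296 0.02746092]
```

The opening averages 35.02 mm (noise 0.2 mm) and the camera gives a gap of about 27.9 mm. I hold for more than two seconds and hand in.

{"method": "arm_command", "body": {
  "plan": [
    [[0,0,0,0,0,0,0.258],[0,0,0,0,0,0,0.258],[0,0,0,0,0,0,0.258],[0,0,0,0,0,0,0.258],[0,0,0,0,0,0,0.258],[0,0,0,0,0,0,0.258],[0,0,0,0,0,0,0.258],[0,0,0,0,0,0,0.258],[0,0,0,0,0,0,0.258],[0,0,0,0,0,0,0.258],[0,0,0,0,0,0,0.258],[0,0,0,0,0,0,0.258]]
  ]
}}

```text
time_s: 17.35
ee_pos: [0.5055, 0.169, 0.0274]
eef_rot: [3.142, 0.0, 0.497]
force: [-0.5, 0.2, -1.4]
grip_width: 0.0349
grip_force: 6.2
```

{"method": "arm_command", "body": {
  "plan": [
    [[0,0,0,0,0,0,0.258],[0,0,0,0,0,0,0.258],[0,0,0,0,0,0,0.258],[0,0,0,0,0,0,0.258],[0,0,0,0,0,0,0.258],[0,0,0,0,0,0,0.258],[0,0,0,0,0,0,0.258],[0,0,0,0,0,0,0.258],[0,0,0,0,0,0,0.258],[0,0,0,0,0,0,0.258],[0,0,0,0,0,0,0.258],[0,0,0,0,0,0,0.258]]
  ]
}}

```text
time_s: 18.55
ee_pos: [0.5055, 0.169, 0.0274]
eef_rot: [-3.142, 0.0, 0.497]
force: [-0.0, -0.2, -0.9]
grip_width: 0.0354
grip_force: 6.2
```

```bash
python3 -c "
from station import ctrl
o=ctrl.get_obs();print(o['time_s'],o['ee_pos'],o['grip_width'],o['grip_force']);print(ctrl.hand_in())"
```

```text
18.55 [0.50550018 0.16902884 0.0274466 ] 0.03543386104257206 6.156686469912529
the job is handed in; nothing more can be done
None
```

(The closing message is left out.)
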